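# Line up the sugar pourers by height on the refill rail

## Task

Line up the four empty glass pourers by height on the refill rail, one standing upright in the middle of each round mat: the tallest next to the pink menu holder, then stepping down in order to the shortest at the napkin dispenser's end; the mats' colours do not matter. They are glass, so set each down gently, neither dropping nor tipping any over, and leave the coin tray where it is.

Things in the scene. Friction and masses are not known exactly. Their poses are not given: they have to be found in the camera images.
- pourer_148: The tallest of four loose, empty clear-glass sugar pourers with a chrome flip-lid top: a straight round cylinder 148 mm high and 54 mm across, standing upright on the shelf, can be gripped anywhere round its side. Origin: centre of its underside; z up along its axis; its yaw means nothing. About 300 g.
- pourer_120: The second tallest of four loose, empty clear-glass sugar pourers with a chrome flip-lid top: a straight round cylinder 120 mm high and 48 mm across, standing upright on the shelf, can be gripped anywhere round its side. Origin: centre of its underside; z up along its axis; its yaw means nothing. About 220 g.
- pourer_95: The second shortest of four loose, empty clear-glass sugar pourers with a chrome flip-lid top: a straight round cylinder 95 mm high and 42 mm across, standing upright on the shelf, can be gripped anywhere round its side. Origin: centre of its underside; z up along its axis; its yaw means nothing. About 150 g.
- pourer_70: The shortest of four loose, empty clear-glass sugar pourers with a chrome flip-lid top: a straight round cylinder 70 mm high and 36 mm across, standing upright on the shelf, can be gripped anywhere round its side. Origin: centre of its underside; z up along its axis; its yaw means nothing. About 100 g.
- mat_red: Fixed round red mat, 76 mm across and 4 mm thick, one of four in a straight row 95 mm apart (centre to centre) on a flat aluminium rail plate (400 x 100 x 6 mm). Origin: centre of its underside, which lies 6 mm above the shelf, so its top is 10 mm above the shelf. Which mat lies where in the row differs each time.
- mat_green: Fixed round green mat, 76 mm across and 4 mm thick, one of four in a straight row 95 mm apart (centre to centre) on a flat aluminium rail plate (400 x 100 x 6 mm). Origin: centre of its underside, which lies 6 mm above the shelf, so its top is 10 mm above the shelf. Which mat lies where in the row differs each time.
- mat_blue: Fixed round blue mat, 76 mm across and 4 mm thick, one of four in a straight row 95 mm apart (centre to centre) on a flat aluminium rail plate (400 x 100 x 6 mm). Origin: centre of its underside, which lies 6 mm above the shelf, so its top is 10 mm above the shelf. Which mat lies where in the row differs each time.
- mat_black: Fixed round black mat, 76 mm across and 4 mm thick, one of four in a straight row 95 mm apart (centre to centre) on a flat aluminium rail plate (400 x 100 x 6 mm). Origin: centre of its underside, which lies 6 mm above the shelf, so its top is 10 mm above the shelf. Which mat lies where in the row differs each time.
- menu_holder: Fixed pink melamine menu holder with cream and red cards, 85 mm wide along the row, 55 mm deep, 116 mm high. It stands on the shelf at one end of the row of mats, 143 mm from the centre of the nearest mat; at the other end, as far from its nearest mat, stands the fixed chrome napkin dispenser (105 mm wide, 90 mm deep, 126 mm high); which end is which differs each time. Origin: centre of its underside.
- coin_tray: Loose rectangular tin coin tray with a few coins, 70 x 100 mm (its x, y), 16 mm high, standing among the pourers; to be left where it is. Origin: centre of its underside.
Things that resemble listed ones, but are neither listed nor needed, are in the scene too. Leave any blue look-alike of the pourer_148 alone.

How it is judged:
At the end, for the whole second after the job is handed in: Each pourer stands released, upright (within 0.1 rad) and at rest on a mat, its centre within 12 mm of the mat's centre; counted from the menu holder the mats carry the 148, 120, 95 and 70 mm pourers in that order; the coin tray is within 20 mm of where it started ((horizontal distance between pourer_148 and mat_red below 0.012 m or horizontal distance between pourer_148 and mat_green below 0.012 m or horizontal distance between pourer_148 and mat_blue below 0.012 m or horizontal distance between pourer_148 and mat_black below 0.012 m) and horizontal distance between pourer_148 and menu_holder between 0.1132 and 0.1732 m and height (world z) of pourer_148 between 0.006 and 0.014 m and angle between each of pourer_148, pourer_120, pourer_95, pourer_70's own z axis and vertical below 0.1 rad and linear speed of each of pourer_148, pourer_120, pourer_95, pourer_70 below 0.02 m/s and angular speed of each of pourer_148, pourer_120, pourer_95, pourer_70 below 0.2 rad/s and contact force between each of pourer_148, pourer_120, pourer_95, pourer_70 and the fingers below 0.05 N and (horizontal distance between pourer_120 and mat_red below 0.012 m or horizontal distance between pourer_120 and mat_green below 0.012 m or horizontal distance between pourer_120 and mat_blue below 0.012 m or horizontal distance between pourer_120 and mat_black below 0.012 m) and horizontal distance between pourer_120 and menu_holder between 0.2069 and 0.2669 m and height (world z) of pourer_120 between 0.006 and 0.014 m and (horizontal distance between pourer_95 and mat_red below 0.012 m or horizontal distance between pourer_95 and mat_green below 0.012 m or horizontal distance between pourer_95 and mat_blue below 0.012 m or horizontal distance between pourer_95 and mat_black below 0.012 m) and horizontal distance between pourer_95 and menu_holder between 0.3014 and 0.3614 m and height (world z) of pourer_95 between 0.006 and 0.014 m and (horizontal distance between pourer_70 and mat_red below 0.012 m or horizontal distance between pourer_70 and mat_green below 0.012 m or horizontal distance between pourer_70 and mat_blue below 0.012 m or horizontal distance between pourer_70 and mat_black below 0.012 m) and horizontal distance between pourer_70 and menu_holder between 0.3962 and 0.4562 m and height (world z) of pourer_70 between 0.006 and 0.014 m and distance of coin_tray from where it was at the start of the episode below 0.02 m); the robot touches nothing.
It fails at once if a pourer is tipped over (leans more than 0.6 rad) (angle between any of pourer_148, pourer_120, pourer_95, pourer_70's own z axis and vertical above 0.6 rad).
It fails at once if a pourer is dropped from a height of about 2 cm or more (faster than 0.6 m/s while out of the fingers) ((linear speed of pourer_148 above 0.6 m/s and contact force between pourer_148 and the fingers below 0.05 N) or (linear speed of pourer_120 above 0.6 m/s and contact force between pourer_120 and the fingers below 0.05 N) or (linear speed of pourer_95 above 0.6 m/s and contact force between pourer_95 and the fingers below 0.05 N) or (linear speed of pourer_70 above 0.6 m/s and contact force between pourer_70 and the fingers below 0.05 N)).
It fails at once if the coin tray is pushed more than 30 mm from its place (distance of coin_tray from where it was at the start of the episode above 0.03 m).
It also fails if it takes over 128 s, if anything falls off the work surface, if the arm or the gripper's body presses on something with over 40 N, if the wrist force passes 120 N, or if a joint passes its speed limit or range.

## Robot

A 7-joint arm with a two-finger parallel gripper is mounted at the origin on the work surface. World frame = base frame: x ahead of the robot, y to its left, z up, the work surface at z = 0. Lengths are in m, angles in rad, forces in N, time in s.
With the tool pointing down it reaches from about 0.4 to 0.875 m from the base axis. Payload 6.5 kg.
Tool frame: the origin (TCP) lies midway between the tips of the shut fingers; the grasp point (between the pads) lies pinch_z behind it (pinch_z is the distance from the TCP to the grasp point, in m); z points along the fingers, y is the direction in which the jaws open and shut (so a half turn about z gives the same grasp; the last joint's range is limited). The gripper opens to 88 mm and grips with 3 to 60 N. Pads are 18 mm wide; open, the fingers measure 123 mm over their backs; the gripper's body (75 mm by 187 mm) begins 45 mm behind the grasp point.
Start: joints at [-1.189, 0.536, -0.004, 1.538, 0.003, 1.067, -0.071], TCP at [0.281, 0.586, 0.239] pointing down, gripper open.
Joint ranges: [-2.7, 2.7], [-0.37, 2.16], [-1.27, 1.26], [0.24, 2.4], [-1.31, 4.45], [0.19, 1.91], [-2.76, 2.76]. Speed limits (rad/s): [2.39, 2.39, 3.14, 3.14, 3.14, 3.14, 3.14].

## Interface

Orientations are given as a unit quaternion [w, x, y, z].
In Python, from workcell import get_state, camera, finish_job, pinch_z gives the robot as it stands.
- The arm moves only by the tool drive_tool, never from a script. Its argument "rows" is a list of rows, each an object with "slide": the shift along the tool's x, y, z in mm, a list of three; "twist": the turn, a rotation vector about the tool's x, y, z in rad, a list of three; "grip": the opening, from -1 (shut) to 1 (fully open), so that 0 is half open. In form: [{"slide": [x, y, z], "twist": [rx, ry, rz], "grip": grip}, ...]. A call has 1 to 8 rows; each row is the pose to reach, as a shift and turn from the pose commanded when the call began, along the tool's axes at that moment; what a row does not reach only later rows make up. A row lasts 1/8 s, in which the tool goes at most 62.5 mm and 10.7 degrees, less where a joint would pass 70% of its speed; a pose out of reach is approached as far as the arm can. A call with a gripper value outside its range is refused whole. The fingers move at their own pace and stop on an object; "force" is the grip in N (left out, the last holds). Time passes only in rows, so rows that repeat a pose let the fingers close. It gives the time, the measured TCP pose, the force and the opening at its end, in the units of the state.
- get_state(): the state, without advancing time (a new reading comes with each control period).
- camera(name): name is "side" or "top"; returns a dict with "img" (420x560x3 uint8, red, green, blue), "fx", "fy", "cx", "cy" (pixels), "k1" (the pictures are not rectified: a ray, as slopes to the right and down, at radius r is drawn at 1 + k1 r^2 times it, then the intrinsics apply), "eye" and "orientation" of the camera in the world. Camera axes: x right, y up, looking along -z (the intrinsics and any distortion apply to the point x, -y, -z); pixel columns grow to the right and rows downward; lengths in m; the calibration is good to about 2 mm. A picture is of the moment at which its call begins. There is no depth.
- finish_job(): hands the job in, once; it reports no verdict.
The state is a dict: "time": time; "joints": joint angles; "joint_velocities": joint speeds; "tau": joint torques, N m; "ee_pos": TCP position; "eef_rot": TCP orientation; "ft_force": force on the tool from outside, world axes, zero at the start; "wrist_torque": the same for the moment, N m; "grip_width": finger opening in m.
Only numpy, scipy, OpenCV 4.12 (cv2) and the standard library are available. Lean on these libraries where they do the work, as an engineer would, in place of code of your own. Each camera call takes 0.05 s, during which the arm holds its last target. There are 200 camera calls.

## Working session

There is one attempt and no reset: what is moved stays moved. The work goes in short steps, Python scripts to look and compute and a tool call to move; the robot and the scene stay as the last step left them, time stands still between calls to the robot, and variables do not carry over. Pictures are saved under pics/ and viewed, about 12 in all and at most 16, crops included, and the job is handed in when it is done.

Besides the shell and the picture viewer there is one more tool, called by a JSON object that holds its "name" and its "arguments". drive_tool: Moves the arm, as the interface text tells. Its arguments: {"type":"object","properties":{"rows":{"type":"array"},"force":{"type":"number"}},"required":["rows"]}

```bash
mkdir -p pics; ls; cat > h.py <<'E'
import numpy as np, cv2
from scipy.spatial.transform import Rotation as R
from workcell import get_state, camera, finish_job, pinch_z
def rot(q): return R.from_quat([q[1],q[2],q[3],q[0]]).as_matrix()
def save(c,n): cv2.imwrite(n,c["img"][:,:,::-1])
def ray(c,u,v):
    xd,yd=(u-c["cx"])/c["fx"],(v-c["cy"])/c["fy"]
    x,y=xd,yd
    for _ in range(20):
        s=1+c["k1"]*(x*x+y*y); x,y=xd/s,yd/s
    return np.array(c["eye"]),rot(c["orientation"])@np.array([x,-y,-1])
def onz(c,u,v,z):
    e,d=ray(c,u,v); return e+d*(z-e[2])/d[2]
def proj(c,p):
    q=rot(c["orientation"]).T@(np.array(p)-np.array(c["eye"])); x,y=q[0]/-q[2],-q[1]/-q[2]
    s=1+c["k1"]*(x*x+y*y); return x*s*c["fx"]+c["cx"],y*s*c["fy"]+c["cy"]
E
python3 - <<'E'
from h import *
for n in("top","side"):
    c=camera(n); save(c,f"pics/{n}0.png"); print(n,c["eye"],c["orientation"],c["fx"],c["k1"],proj(c,(.6,0,0)))
print(pinch_z,get_state())
E
```

```text
pics
top [0.26278757 0.01209572 1.2704865 ] [-0.68432745 -0.07240435  0.0738105   0.72180715] 496.0271090291687 0.019506296271700887 (np.float64(282.42054284106666), np.float64(188.86709819592403))
side [ 0.01721575 -0.71080463  0.91711289] [ 0.88823948  0.36368923 -0.1146229  -0.25616861] 496.69105112627136 -0.16892540903508255 (np.float64(315.05676686532684), np.float64(208.91682238694668))
0.0187 {'time': 0.1, 'joints': array([-1.18917436,  0.53707777, -0.00441114,  1.53873134,  0.00261899,
        1.06725887, -0.07118269]), 'joint_velocities': array([ 4.91209058e-04, -1.36385467e-03, -8.89059799e-05, -3.01724507e-03,
        3.99136214e-04, -4.34370562e-04, -3.29142635e-04]), 'tau': array([ 2.32846760e-03, -5.72081530e+01,  9.93724912e-01, -2.52228802e+01,
       -5.61607839e-02,  1.35270454e-02,  2.96596318e-05]), 'ee_pos': array([0.28125702, 0.58542258, 0.23795188]), 'eef_rot': array([-9.43625492e-05,  2.22008292e-01,  9.75044501e-01, -7.28950009e-04]), 'ft_force': array([-0.65819638,  0.11374789, -0.19409608]), 'wrist_torque': array([ 0.03103353, -0.00241625,  0.0292841 ]), 'grip_width': 0.08786776746740353}
```

View pics/top0.png

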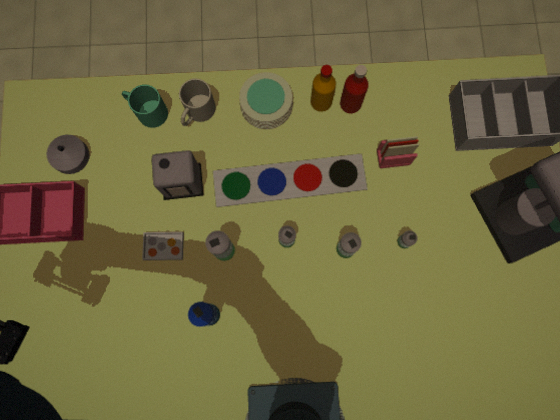

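View pics/side0.png

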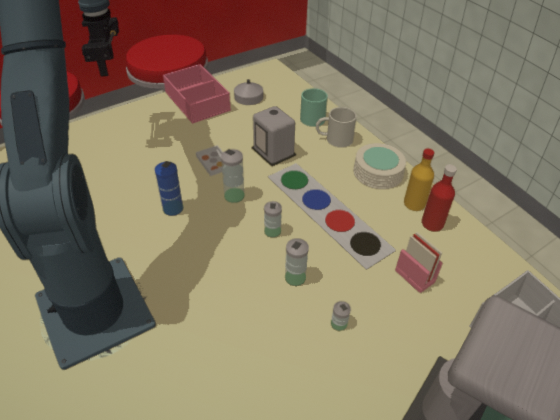

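The top picture shows the mats green (236,186), blue (272,181), red (308,177) and black (343,173). The menu holder is at (398,153), at the black end, and the dispenser at (178,175). Candidates for the pourers are clear glass at (220,245), (288,236), (348,244) and (408,239), with a blue look-alike at (203,314) that I exclude. The coin tray is at (164,246).

```bash
python3 - <<'E'
from h import *
t=camera("top"); s=camera("side")
hsv=cv2.cvtColor(t["img"],cv2.COLOR_RGB2HSV)
for n,(u,v) in dict(green=(236,186),blue=(272,181),red=(308,177),black=(343,173)).items():
    ref=t["img"][v-4:v+5,u-4:u+5].reshape(-1,3).mean(0)
    m=(np.abs(t["img"].astype(float)-ref).max(2)<30).astype(np.uint8)
    k,l,st,ce=cv2.connectedComponentsWithStats(m); i=l[v,u]
    p=onz(t,*ce[i],.01); print(n,ce[i].round(1),st[i][2:],p.round(4))
a=t["img"][200:270,190:430]; a=cv2.resize(a,None,fx=3.3,fy=3.3,interpolation=cv2.INTER_CUBIC)
b=s["img"][140:340,210:360]; b=cv2.resize(b,None,fx=1.7,fy=1.7,interpolation=cv2.INTER_CUBIC)
out=np.zeros((a.shape[0]+b.shape[0],a.shape[1],3),np.uint8); out[:a.shape[0]]=a; out[a.shape[0]:,:b.shape[1]]=b
cv2.imwrite("pics/crop1.png",out[:,:,::-1])
print(onz(t,398,160,0.0),onz(t,178,190,0),onz(t,164,246,.016))
E
```

```text
green [235.6 185.3] [ 28  27 598] [0.6136 0.1225 0.01  ]
blue [271.5 181.2] [ 28  27 594] [0.6196 0.0276 0.01  ]
red [307.2 177.1] [ 28  27 595] [ 0.6258 -0.067   0.01  ]
black [342.9 173.1] [ 28  27 585] [ 0.6318 -0.1616  0.01  ]
[ 0.66291357 -0.31279291  0.        ] [0.6117148  0.27593391 0.        ] [0.46161745 0.30960971 0.016     ]
```

View pics/crop1.png

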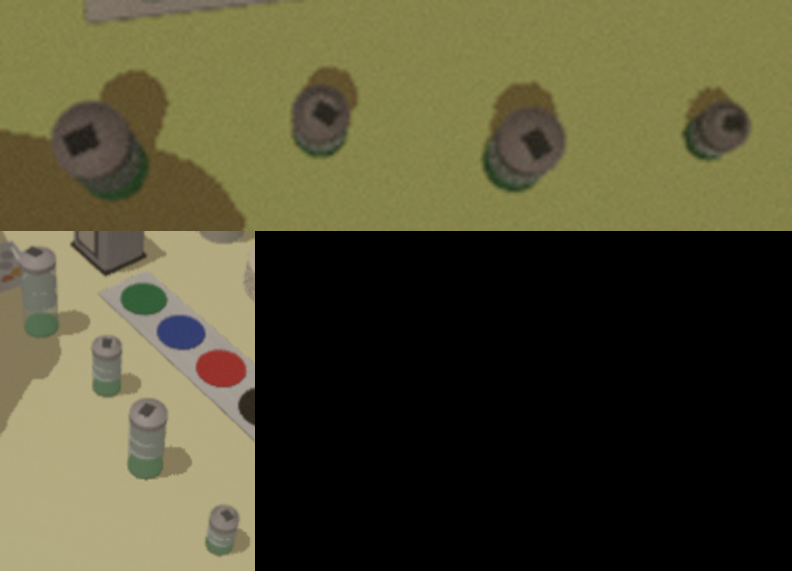

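The crop shows four chrome-lidded clear pourers. The lid centres in the crop are about (92,142), (321,114), (530,142) and (724,127). Their radii of 40, 28, 35 and 25 match diameters of 54, 42, 48 and 36 mm. Next I convert these to positions and cross-check them in the side view.

```bash
python3 - <<'E'
from h import *
t=camera("top"); s=camera("side")
P={148:(92,142,54,(40,335),(40,247)),95:(321,114,42,(107,395),(107,336)),120:(530,142,48,(146,477),(148,399)),70:(724,127,36,(221,553),(224,505))}
mat={148:(.6318,-.1616),120:(.6258,-.067),95:(.6196,.0276),70:(.6136,.1225)}
th=np.linspace(0,6.28,60)
for h,(x,y,d,b,tp) in P.items():
    p=onz(t,190+(x+.5)/3.3-.5,200+(y+.5)/3.3-.5,h/1000)
    f=lambda z:np.array([proj(s,p+[d/2000*np.cos(a),d/2000*np.sin(a),z-p[2]]) for a in th])
    B,T=f(0),f(h/1000); 
    print(h,p.round(4),"r",np.hypot(p[0],p[1]).round(3),"bottom pred",B[B[:,1].argmax()].round(1),"seen",(210+b[0]/1.7,140+(b[1]-231)/1.7),"top",T[T[:,1].argmin()].round(1),(210+tp[0]/1.7,140+(tp[1]-231)/1.7))
st=get_state(); print(rot(st["eef_rot"]).round(3))
E
```

```text
148 [0.4418 0.1562 0.148 ] r 0.469 bottom pred [232.3 202.7] seen (233.52941176470588, 201.1764705882353) top [230.1 145.5] (233.52941176470588, 149.41176470588235)
95 [ 0.4619 -0.004   0.095 ] r 0.462 bottom pred [270.9 236.8] seen (272.94117647058823, 236.47058823529412) top [270.7 197.2] (272.94117647058823, 201.76470588235293)
120 [ 0.4296 -0.1505  0.12  ] r 0.455 bottom pred [292.9 284.4] seen (295.88235294117646, 284.7058823529412) top [293.8 233.3] (297.05882352941177, 238.8235294117647)
70 [ 0.4405 -0.3018  0.07  ] r 0.534 bottom pred [336.4 328.6] seen (340.0, 329.4117647058823) top [338.9 295.8] (341.7647058823529, 301.1764705882353)
[[-0.901  0.433 -0.   ]
 [ 0.433  0.901 -0.001]
 [-0.    -0.001 -1.   ]]
```

{"name": "drive_tool", "arguments": {"rows": [{"slide": [-331,-318,0],"twist": [0,0,1.058],"grip": 1},{"slide": [-331,-318,0],"twist": [0,0,1.058],"grip": 1},{"slide": [-331,-318,0],"twist": [0,0,1.058],"grip": 1},{"slide": [-331,-318,0],"twist": [0,0,1.058],"grip": 1},{"slide": [-331,-318,0],"twist": [0,0,1.058],"grip": 1},{"slide": [-331,-318,0],"twist": [0,0,1.058],"grip": 1},{"slide": [-331,-318,0],"twist": [0,0,1.058],"grip": 1},{"slide": [-331,-318,0],"twist": [0,0,1.058],"grip": 1}], "force": 15}}

```text
time: 1.3
ee_pos: [0.4432, 0.152, 0.2391]
eef_rot: [0.0, 0.686, 0.728, 0.0]
ft_force: [-0.3, 0.9, 0.2]
grip_width: 0.0882
```

{"name": "drive_tool", "arguments": {"rows": [{"slide": [0,0,0],"twist": [0,0,0],"grip": 1},{"slide": [0,0,0],"twist": [0,0,0],"grip": 1}]}}

```text
time: 1.55
ee_pos: [0.4417, 0.1574, 0.2387]
eef_rot: [-0.0, 0.683, 0.73, 0.0]
ft_force: [-1.3, 0.7, -0.6]
grip_width: 0.0879
```

```bash
python3 - <<'E'
from h import *
st=get_state(); print(st["ee_pos"],rot(st["eef_rot"]).round(3),st["joints"].round(2),pinch_z)
t=camera("top");s=camera("side")
out=np.zeros((420,800,3),np.uint8)
out[:,:400]=cv2.resize(t["img"][180:285,160:260],(400,420),interpolation=cv2.INTER_CUBIC)
out[:,400:]=cv2.resize(s["img"][60:228,160:320],(400,420),interpolation=cv2.INTER_CUBIC)
cv2.imwrite("pics/c2.png",out[:,:,::-1])
for n,p in dict(b=(.6318,-.1616,.01),r=(.6258,-.067,.01),bl=(.6196,.0276,.01),g=(.6136,.1225,.01)).items():print(n,proj(s,p))
print("tcp",proj(s,st["ee_pos"]),proj(t,st["ee_pos"]))
E
```

```text
[0.44169677 0.15741874 0.23869785] [[-0.067  0.998 -0.   ]
 [ 0.998  0.067  0.001]
 [ 0.001 -0.    -1.   ]] [-0.76  0.23  0.37  2.02 -0.11  0.91 -0.26] 0.0187
b (np.float64(364.19729799665066), np.float64(241.19495488560676))
r (np.float64(338.84453924894666), np.float64(218.30514641804288))
bl (np.float64(315.2907945249054), np.float64(197.1864449640343))
g (np.float64(293.4907706362271), np.float64(177.6066757700876))
tcp (np.float64(227.80388062465613), np.float64(121.73174867171865)) (np.float64(211.25276916811185), np.float64(236.25187435214798))
```

View pics/c2.png

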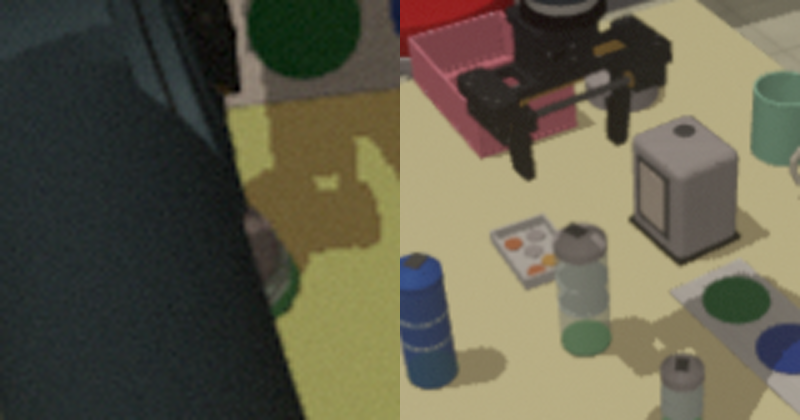

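The right half of the crop shows the gripper over the 148 pourer, with fingertips at about (228,122) in the side image. The prediction was (227.8,121.7), so the side camera agrees with the robot. Next, how far do the two cameras disagree on the mats and pourers?

```bash
python3 - <<'E'
from h import *
s=camera("side"); im=s["img"]
top=dict(green=(.6136,.1225),blue=(.6196,.0276),red=(.6258,-.067),black=(.6318,-.1616))
for n,(u,v) in dict(green=(294,180),blue=(316,199),red=(340,220),black=(365,244)).items():
    ref=im[v-3:v+4,u-3:u+4].reshape(-1,3).mean(0)
    m=(np.abs(im.astype(float)-ref).max(2)<30).astype(np.uint8)
    k,l,st,ce=cv2.connectedComponentsWithStats(m); i=l[v,u]
    p=onz(s,*ce[i],.01); print(n,ce[i].round(1),st[i][2:],p.round(4),(p[:2]-top[n]).round(4))
# pourer foot: lowest outline point -> near rim of base circle, toward the camera
for h,d,b,tp in((148,54,(233.7,201),(.4418,.1562)),(95,42,(272.6,236.3),(.4619,-.004)),(120,48,(295.6,284.5),(.4296,-.1505)),(70,36,(339.7,329.2),(.4405,-.3018))):
    p=onz(s,*b,0)[:2]; e=np.array(s["eye"])[:2]; q=p+(p-e)/np.linalg.norm(p-e)*d/2000
    print(h,q.round(4),(q-tp).round(4))
E
```

```text
green [294.2 179.7] [ 27  18 390] [0.6105 0.1144 0.01  ] [-0.0031 -0.0081]
blue [315.7 199.1] [ 28  20 434] [0.6161 0.0211 0.01  ] [-0.0035 -0.0065]
red [339.6 220.5] [ 28  22 477] [ 0.6228 -0.0743  0.01  ] [-0.003  -0.0073]
black [365.1 243.5] [ 29  22 527] [ 0.6289 -0.1685  0.01  ] [-0.0029 -0.0069]
148 [0.4456 0.1612] [0.0038 0.005 ]
95 [ 0.4664 -0.005 ] [ 0.0045 -0.001 ]
120 [ 0.4363 -0.1552] [ 0.0067 -0.0047]
70 [ 0.4492 -0.3098] [ 0.0087 -0.008 ]
```

{"name": "drive_tool", "arguments": {"rows": [{"slide": [1,2,40],"twist": [0,0,0],"grip": 1},{"slide": [1,2,80],"twist": [0,0,0],"grip": 1},{"slide": [1,2,110],"twist": [0,0,0],"grip": 1},{"slide": [1,2,135],"twist": [0,0,0],"grip": 1},{"slide": [1,2,147],"twist": [0,0,0],"grip": 1},{"slide": [1,2,147],"twist": [0,0,0],"grip": 1},{"slide": [1,2,147],"twist": [0,0,0],"grip": 1}]}}

```text
time: 2.58
ee_pos: [0.4447, 0.1575, 0.0925]
eef_rot: [0.0, 0.684, 0.73, 0.001]
ft_force: [0.2, 0.5, 0.8]
grip_width: 0.088
```

{"name": "drive_tool", "arguments": {"rows": [{"slide": [0,0,0],"twist": [0,0,0],"grip": 0.5},{"slide": [0,0,0],"twist": [0,0,0],"grip": 0.4},{"slide": [0,0,0],"twist": [0,0,0],"grip": 0.3},{"slide": [0,0,0],"twist": [0,0,0],"grip": 0.2},{"slide": [0,0,0],"twist": [0,0,0],"grip": 0.1},{"slide": [0,0,0],"twist": [0,0,0],"grip": -0.2},{"slide": [0,0,0],"twist": [0,0,0],"grip": -0.2},{"slide": [0,0,0],"twist": [0,0,0],"grip": -0.2}], "force": 15}}

```text
time: 3.58
ee_pos: [0.4443, 0.1571, 0.0919]
eef_rot: [0.0, 0.684, 0.73, 0.0]
ft_force: [0.2, -0.8, 2.8]
grip_width: 0.0539
```

```bash
python3 - <<'E'
from h import *
t=camera("top");s=camera("side");print(get_state()["ee_pos"],get_state()["grip_width"],proj(s,get_state()["ee_pos"]))
save(s,"pics/s3.png")
E
```

```text
[0.44422831 0.15713611 0.09183753] 0.05390892974606132 (np.float64(231.80454716989001), np.float64(168.95866640477482))
```

View pics/s3.png

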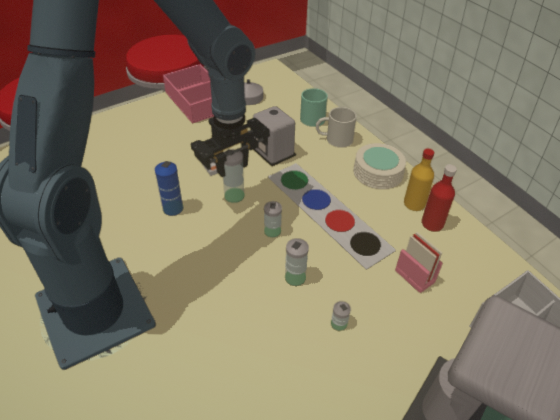

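The pourer is gripped at 53.9 mm, matching its 54 mm diameter. Next: lift, then carry towards the black mat.

{"name": "drive_tool", "arguments": {"rows": [{"slide": [0,0,-10],"twist": [0,0,0],"grip": -0.2},{"slide": [0,0,-30],"twist": [0,0,0],"grip": -0.2},{"slide": [0,0,-55],"twist": [0,0,0],"grip": -0.2},{"slide": [0,0,-80],"twist": [0,0,0],"grip": -0.2},{"slide": [0,0,-105],"twist": [0,0,0],"grip": -0.2},{"slide": [0,0,-125],"twist": [0,0,0],"grip": -0.2},{"slide": [0,0,-130],"twist": [0,0,0],"grip": -0.2},{"slide": [0,0,-130],"twist": [0,0,0],"grip": -0.2}], "force": 20}}

```text
time: 4.68
ee_pos: [0.4436, 0.157, 0.2214]
eef_rot: [-0.0, 0.684, 0.73, -0.0]
ft_force: [0.2, 0.1, -3.0]
grip_width: 0.0535
```

{"name": "drive_tool", "arguments": {"rows": [{"slide": [-20,10,0],"twist": [0,0,0],"grip": -0.2},{"slide": [-50,25,0],"twist": [0,0,0],"grip": -0.2},{"slide": [-90,45,0],"twist": [0,0,0],"grip": -0.2},{"slide": [-130,65,0],"twist": [0,0,0],"grip": -0.2},{"slide": [-170,85,0],"twist": [0,0,0],"grip": -0.2},{"slide": [-210,105,0],"twist": [0,0,0],"grip": -0.2},{"slide": [-250,125,0],"twist": [0,0,0],"grip": -0.2},{"slide": [-280,140,0],"twist": [0,0,0],"grip": -0.2}]}}

```text
time: 5.68
ee_pos: [0.6017, -0.1152, 0.2201]
eef_rot: [-0.001, 0.684, 0.729, -0.001]
ft_force: [-0.0, -0.1, -2.5]
grip_width: 0.0534
```

{"name": "drive_tool", "arguments": {"rows": [{"slide": [-25,11,0],"twist": [0,0,0],"grip": -0.2},{"slide": [-42,19,0],"twist": [0,0,0],"grip": -0.2},{"slide": [-54,24,0],"twist": [0,0,0],"grip": -0.2},{"slide": [-54,24,20],"twist": [0,0,0],"grip": -0.2},{"slide": [-54,24,50],"twist": [0,0,0],"grip": -0.2},{"slide": [-54,24,75],"twist": [0,0,0],"grip": -0.2},{"slide": [-54,24,90],"twist": [0,0,0],"grip": -0.2},{"slide": [-54,24,90],"twist": [0,0,0],"grip": -0.2}]}}

```text
time: 6.68
ee_pos: [0.6284, -0.1645, 0.1302]
eef_rot: [-0.001, 0.684, 0.73, -0.001]
ft_force: [0.4, -1.3, -2.6]
grip_width: 0.0535
```

```bash
python3 - <<'E'
from h import *
s=camera("side");t=camera("top");st=get_state();print(st["ee_pos"],st["grip_width"],proj(s,st["ee_pos"]),st["ft_force"])
out=np.zeros((560,800,3),np.uint8)
out[:,:400]=cv2.resize(s["img"][130:270,310:410],(400,560),interpolation=cv2.INTER_CUBIC)
out[:,400:]=cv2.resize(t["img"][110:250,290:390],(400,560),interpolation=cv2.INTER_CUBIC)
cv2.imwrite("pics/c4.png",out[:,:,::-1])
E
```

```text
[ 0.62985864 -0.16542546  0.13228169] 0.053601051253860096 (np.float64(372.0960683391436), np.float64(206.99603662721879)) [ 0.27661085  0.35294778 -1.64883735]
```

View pics/c4.png

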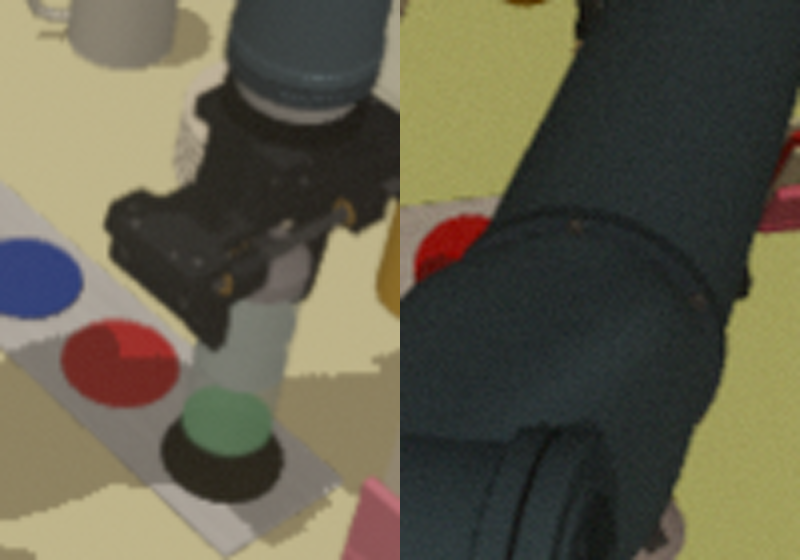

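The left half shows the pourer hanging upright above the black mat. The lowest point of its base is at crop (228,458), or pixel (367,244.5). I'll measure it against the mat in the same view.

```bash
cat >> h.py <<'E'
def foot(c,u,v,z,d):
    p=onz(c,u,v,z)[:2]; e=np.array(c["eye"])[:2]; return p+(p-e)/np.linalg.norm(p-e)*d/2000
E
python3 - <<'E'
from h import *
s=camera("side"); im=s["img"].astype(int); st=get_state()
# lowest row of greenish glass base against the black mat
g=((im[:,:,1]-im[:,:,0]>15)).astype(np.uint8); g[:, :345]=0; g[:,400:]=0; g[:215]=0; g[:,:][265:]=0
ys,xs=np.nonzero(g); print(xs.min(),xs.max(),ys.min(),ys.max(),xs.mean(),ys.mean())
low=ys.max()+.5; u=(xs.min()+xs.max())/2
q=foot(s,u,low,st["ee_pos"][2]-.0919,.054*1000); print("foot",q,"tcp",st["ee_pos"],"diff",st["ee_pos"][:2]-q,"mat(side)",(.6289,-.1685))
E
```

```text
357 378 226 242 367.09090909090907 234.21212121212122
foot [ 0.63533945 -0.16981331] tcp [ 0.63009596 -0.16566753  0.13268634] diff [-0.00524349  0.00414578] mat(side) (0.6289, -0.1685)
```

{"name": "drive_tool", "arguments": {"rows": [{"slide": [0,0,12],"twist": [0,0,0],"grip": -0.2},{"slide": [0,0,20],"twist": [0,0,0],"grip": -0.2},{"slide": [0,0,24],"twist": [0,0,0],"grip": -0.2},{"slide": [0,0,26],"twist": [0,0,0],"grip": -0.2},{"slide": [0,0,26],"twist": [0,0,0],"grip": -0.2}]}}

```text
time: 7.45
ee_pos: [0.6294, -0.1656, 0.1057]
eef_rot: [0.0, 0.684, 0.73, -0.0]
ft_force: [0.5, -0.5, -2.4]
grip_width: 0.0535
```

```bash
python3 - <<'E'
from h import *
s=camera("side"); st=get_state(); print(st["ee_pos"])
cv2.imwrite("pics/c5.png",cv2.resize(s["img"][215:265,335:395],(720,600),interpolation=cv2.INTER_CUBIC)[:,:,::-1])
E
```

```text
[ 0.62955155 -0.1656268   0.10586188]
```

View pics/c5.png

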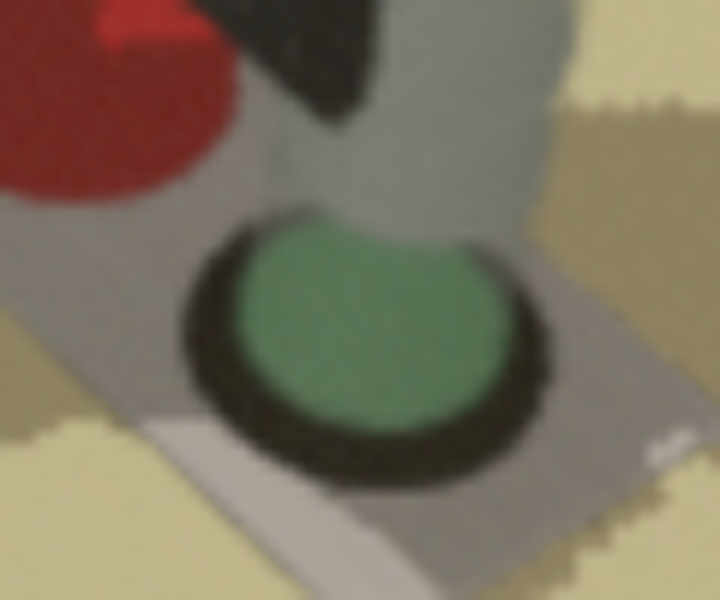

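The base disc (crop x 235–512, lowest row 432) lies about 2 mm off the centre of the black mat (x 183–550, lowest row 490). I'll correct by 2 mm and set it down.

{"name": "drive_tool", "arguments": {"rows": [{"slide": [0,-2,1],"twist": [0,0,0],"grip": -0.2},{"slide": [0,-2,2],"twist": [0,0,0],"grip": -0.2},{"slide": [0,-2,3],"twist": [0,0,0],"grip": -0.2},{"slide": [0,-2,4],"twist": [0,0,0],"grip": -0.2},{"slide": [0,-2,4],"twist": [0,0,0],"grip": -0.2}]}}

```text
time: 8.12
ee_pos: [0.6275, -0.1657, 0.1019]
eef_rot: [0.0, 0.684, 0.73, 0.0]
ft_force: [-1.0, 0.5, -0.4]
grip_width: 0.0534
```

{"name": "drive_tool", "arguments": {"rows": [{"slide": [0,0,0],"twist": [0,0,0],"grip": 0.25},{"slide": [0,0,0],"twist": [0,0,0],"grip": 0.4},{"slide": [0,0,0],"twist": [0,0,0],"grip": 0.7},{"slide": [0,0,0],"twist": [0,0,0],"grip": 1},{"slide": [0,0,0],"twist": [0,0,0],"grip": 1},{"slide": [0,0,0],"twist": [0,0,0],"grip": 1}]}}

```text
time: 8.88
ee_pos: [0.6274, -0.1657, 0.1018]
eef_rot: [0.0, 0.684, 0.73, 0.0]
ft_force: [0.1, -0.7, 0.1]
grip_width: 0.0884
```

{"name": "drive_tool", "arguments": {"rows": [{"slide": [0,0,-15],"twist": [0,0,0],"grip": 1},{"slide": [0,0,-40],"twist": [0,0,0],"grip": 1},{"slide": [0,0,-75],"twist": [0,0,0],"grip": 1},{"slide": [0,0,-100],"twist": [0,0,0],"grip": 1},{"slide": [0,-60,-100],"twist": [0,0,0],"grip": 1},{"slide": [0,-120,-100],"twist": [0,0,0],"grip": 1},{"slide": [-2,-160,-100],"twist": [0,0,0],"grip": 1},{"slide": [-2,-190,-100],"twist": [0,0,0],"grip": 1}]}}

```text
time: 9.88
ee_pos: [0.4364, -0.1805, 0.2027]
eef_rot: [0.0, 0.684, 0.729, 0.001]
ft_force: [0.6, 0.2, 0.2]
grip_width: 0.0882
```

```bash
python3 - <<'E'
from h import *
s=camera("side"); t=camera("top"); st=get_state(); print(st["ee_pos"],proj(s,st["ee_pos"]))
out=np.zeros((600,800,3),np.uint8)
out[:,:500]=cv2.resize(s["img"][150:330,250:400],(500,600),interpolation=cv2.INTER_CUBIC)
out[:,500:]=cv2.resize(t["img"][130:250,310:370],(300,600),interpolation=cv2.INTER_CUBIC)
cv2.imwrite("pics/c6.png",out[:,:,::-1])
E
```

```text
[ 0.43509771 -0.1806039   0.20255636] (np.float64(307.08282733274245), np.float64(222.9431500885435))
```

View pics/c6.png

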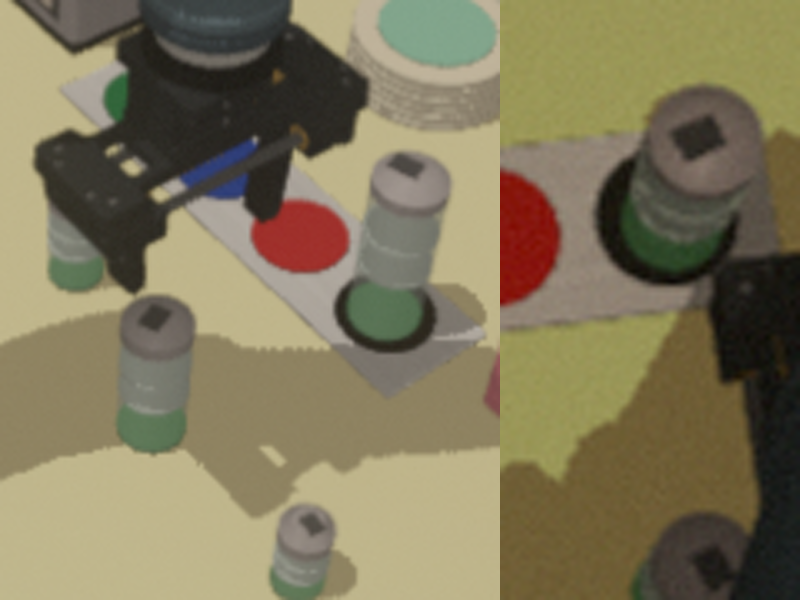

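The 148 pourer stands centred on the black mat in both views. Next is the 120 pourer. The side view, corrected for the bias found at the mat, puts it at about (0.435, -0.152).

{"name": "drive_tool", "arguments": {"rows": [{"slide": [28,0,0],"twist": [0,0,0],"grip": 1},{"slide": [28,0,0],"twist": [0,0,0],"grip": 1},{"slide": [28,0,40],"twist": [0,0,0],"grip": 1},{"slide": [28,0,80],"twist": [0,0,0],"grip": 1},{"slide": [28,0,110],"twist": [0,0,0],"grip": 1},{"slide": [28,0,130],"twist": [0,0,0],"grip": 1},{"slide": [28,0,136],"twist": [0,0,0],"grip": 1},{"slide": [28,0,136],"twist": [0,0,0],"grip": 1}]}}

```text
time: 10.98
ee_pos: [0.4367, -0.1527, 0.066]
eef_rot: [0.0, 0.684, 0.73, 0.0]
ft_force: [-0.1, -0.1, 0.6]
grip_width: 0.088
```

{"name": "drive_tool", "arguments": {"rows": [{"slide": [0,0,0],"twist": [0,0,0],"grip": 0.4},{"slide": [0,0,0],"twist": [0,0,0],"grip": 0.3},{"slide": [0,0,0],"twist": [0,0,0],"grip": 0.2},{"slide": [0,0,0],"twist": [0,0,0],"grip": 0.1},{"slide": [0,0,0],"twist": [0,0,0],"grip": 0.0},{"slide": [0,0,0],"twist": [0,0,0],"grip": -0.3},{"slide": [0,0,0],"twist": [0,0,0],"grip": -0.3},{"slide": [0,0,0],"twist": [0,0,0],"grip": -0.3}], "force": 18}}

```text
time: 11.98
ee_pos: [0.4356, -0.1521, 0.0657]
eef_rot: [-0.0, 0.684, 0.73, -0.0]
ft_force: [-3.7, 0.8, 6.0]
grip_width: 0.0478
```

The grip width is 47.8 mm, matching 48 mm. Next: carry it to the red mat, with the target derived from the corrected black mat.

{"name": "drive_tool", "arguments": {"rows": [{"slide": [0,0,-8],"twist": [0,0,0],"grip": -0.3},{"slide": [0,0,-25],"twist": [0,0,0],"grip": -0.3},{"slide": [0,0,-45],"twist": [0,0,0],"grip": -0.3},{"slide": [0,0,-60],"twist": [0,0,0],"grip": -0.3},{"slide": [7,20,-60],"twist": [0,0,0],"grip": -0.3},{"slide": [18,50,-60],"twist": [0,0,0],"grip": -0.3},{"slide": [32,90,-60],"twist": [0,0,0],"grip": -0.3},{"slide": [45,125,-60],"twist": [0,0,0],"grip": -0.3}]}}

```text
time: 12.98
ee_pos: [0.5595, -0.0981, 0.126]
eef_rot: [0.0, 0.684, 0.73, 0.0]
ft_force: [-0.6, -0.8, -2.6]
grip_width: 0.0474
```

{"name": "drive_tool", "arguments": {"rows": [{"slide": [12,33,0],"twist": [0,0,0],"grip": -0.3},{"slide": [20,55,0],"twist": [0,0,0],"grip": -0.3},{"slide": [24,66,0],"twist": [0,0,0],"grip": -0.3},{"slide": [24,66,10],"twist": [0,0,0],"grip": -0.3},{"slide": [24,66,25],"twist": [0,0,0],"grip": -0.3},{"slide": [24,66,40],"twist": [0,0,0],"grip": -0.3},{"slide": [24,66,46],"twist": [0,0,0],"grip": -0.3},{"slide": [24,66,46],"twist": [0,0,0],"grip": -0.3}]}}

```text
time: 13.98
ee_pos: [0.6217, -0.071, 0.0791]
eef_rot: [-0.0, 0.684, 0.73, -0.0]
ft_force: [1.0, -0.5, -3.1]
grip_width: 0.0479
```

```bash
python3 - <<'E'
from h import *
s=camera("side"); st=get_state(); print(st["ee_pos"],st["grip_width"])
cv2.imwrite("pics/c7.png",cv2.resize(s["img"][190:240,310:370],(720,600),interpolation=cv2.INTER_CUBIC)[:,:,::-1])
E
```

```text
[ 0.62220805 -0.07099367  0.07966608] 0.04772949550759098
```

View pics/c7.png

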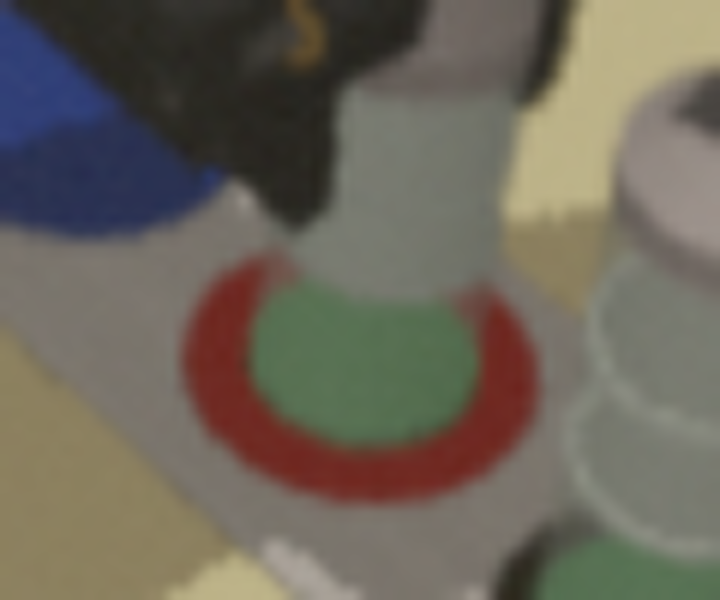

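The base disc (crop x 248–482) lies about 1.5 mm off the centre of the red mat (x 183–540), which is good enough. Set down and release.

{"name": "drive_tool", "arguments": {"rows": [{"slide": [0,0,1],"twist": [0,0,0],"grip": -0.3},{"slide": [0,0,2],"twist": [0,0,0],"grip": -0.3},{"slide": [0,0,3],"twist": [0,0,0],"grip": -0.3},{"slide": [0,0,4],"twist": [0,0,0],"grip": -0.3},{"slide": [0,0,4],"twist": [0,0,0],"grip": -0.3}]}}

```text
time: 14.65
ee_pos: [0.6223, -0.0708, 0.0759]
eef_rot: [0.0, 0.684, 0.73, 0.0]
ft_force: [-0.4, 0.1, -1.2]
grip_width: 0.0475
```

{"name": "drive_tool", "arguments": {"rows": [{"slide": [0,0,0],"twist": [0,0,0],"grip": 0.12},{"slide": [0,0,0],"twist": [0,0,0],"grip": 0.3},{"slide": [0,0,0],"twist": [0,0,0],"grip": 0.6},{"slide": [0,0,0],"twist": [0,0,0],"grip": 1},{"slide": [0,0,0],"twist": [0,0,0],"grip": 1},{"slide": [0,0,0],"twist": [0,0,0],"grip": 1}]}}

```text
time: 15.4
ee_pos: [0.6223, -0.0708, 0.0757]
eef_rot: [0.0, 0.684, 0.73, 0.0]
ft_force: [-0.1, -0.1, 1.0]
grip_width: 0.0882
```

{"name": "drive_tool", "arguments": {"rows": [{"slide": [0,0,-15],"twist": [0,0,0],"grip": 1},{"slide": [0,0,-45],"twist": [0,0,0],"grip": 1},{"slide": [0,0,-80],"twist": [0,0,0],"grip": 1},{"slide": [0,0,-85],"twist": [0,0,0],"grip": 1},{"slide": [25,-50,-85],"twist": [0,0,0],"grip": 1},{"slide": [50,-100,-85],"twist": [0,0,0],"grip": 1},{"slide": [78,-152,-85],"twist": [0,0,0],"grip": 1},{"slide": [78,-152,-85],"twist": [0,0,0],"grip": 1}]}}

```text
time: 16.4
ee_pos: [0.4604, -0.0011, 0.1598]
eef_rot: [-0.003, 0.683, 0.731, -0.001]
ft_force: [0.3, 0.5, 0.6]
grip_width: 0.0879
```

{"name": "drive_tool", "arguments": {"rows": [{"slide": [0,0,0],"twist": [0,0,0],"grip": 1},{"slide": [0,0,10],"twist": [0,0,0],"grip": 1},{"slide": [0,0,40],"twist": [0,0,0],"grip": 1},{"slide": [0,0,75],"twist": [0,0,0],"grip": 1},{"slide": [0,0,105],"twist": [0,0,0],"grip": 1},{"slide": [0,0,119],"twist": [0,0,0],"grip": 1},{"slide": [0,0,119],"twist": [0,0,0],"grip": 1}]}}

```text
time: 17.27
ee_pos: [0.4654, -0.0034, 0.0409]
eef_rot: [-0.0, 0.684, 0.729, -0.001]
ft_force: [0.3, 0.4, 0.4]
grip_width: 0.0886
```

{"name": "drive_tool", "arguments": {"rows": [{"slide": [0,0,0],"twist": [0,0,0],"grip": 0.3},{"slide": [0,0,0],"twist": [0,0,0],"grip": 0.2},{"slide": [0,0,0],"twist": [0,0,0],"grip": 0.1},{"slide": [0,0,0],"twist": [0,0,0],"grip": 0.0},{"slide": [0,0,0],"twist": [0,0,0],"grip": -0.1},{"slide": [0,0,0],"twist": [0,0,0],"grip": -0.4},{"slide": [0,0,0],"twist": [0,0,0],"grip": -0.4},{"slide": [0,0,0],"twist": [0,0,0],"grip": -0.4}], "force": 15}}

```text
time: 18.27
ee_pos: [0.4654, -0.0028, 0.0418]
eef_rot: [-0.0, 0.684, 0.73, -0.0]
ft_force: [-1.5, 0.1, 4.4]
grip_width: 0.0415
```

The grip width is 41.5 mm, matching 42 mm. Next: carry it to the blue mat.

{"name": "drive_tool", "arguments": {"rows": [{"slide": [0,0,-8],"twist": [0,0,0],"grip": -0.4},{"slide": [0,0,-25],"twist": [0,0,0],"grip": -0.4},{"slide": [0,0,-50],"twist": [0,0,0],"grip": -0.4},{"slide": [0,0,-70],"twist": [0,0,0],"grip": -0.4},{"slide": [2,20,-70],"twist": [0,0,0],"grip": -0.4},{"slide": [6,50,-70],"twist": [0,0,0],"grip": -0.4},{"slide": [10,85,-70],"twist": [0,0,0],"grip": -0.4},{"slide": [13,115,-70],"twist": [0,0,0],"grip": -0.4}]}}

```text
time: 19.27
ee_pos: [0.5808, 0.0179, 0.113]
eef_rot: [0.001, 0.684, 0.73, 0.0]
ft_force: [0.9, -0.0, -0.5]
grip_width: 0.0419
```

{"name": "drive_tool", "arguments": {"rows": [{"slide": [3,24,0],"twist": [0,0,0],"grip": -0.4},{"slide": [4,37,0],"twist": [0,0,0],"grip": -0.4},{"slide": [4,37,10],"twist": [0,0,0],"grip": -0.4},{"slide": [4,37,25],"twist": [0,0,0],"grip": -0.4},{"slide": [4,37,40],"twist": [0,0,0],"grip": -0.4},{"slide": [4,37,52],"twist": [0,0,0],"grip": -0.4},{"slide": [4,37,56],"twist": [0,0,0],"grip": -0.4},{"slide": [4,37,56],"twist": [0,0,0],"grip": -0.4}]}}

```text
time: 20.27
ee_pos: [0.616, 0.0239, 0.0555]
eef_rot: [-0.0, 0.684, 0.73, -0.0]
ft_force: [0.2, -0.2, -1.2]
grip_width: 0.042
```

```bash
python3 - <<'E'
from h import *
s=camera("side"); st=get_state(); print(st["ee_pos"],st["grip_width"])
cv2.imwrite("pics/c8.png",cv2.resize(s["img"][170:220,285:345],(720,600),interpolation=cv2.INTER_CUBIC)[:,:,::-1])
E
```

```text
[0.61628651 0.02388236 0.05591008] 0.041394875569469025
```

View pics/c8.png

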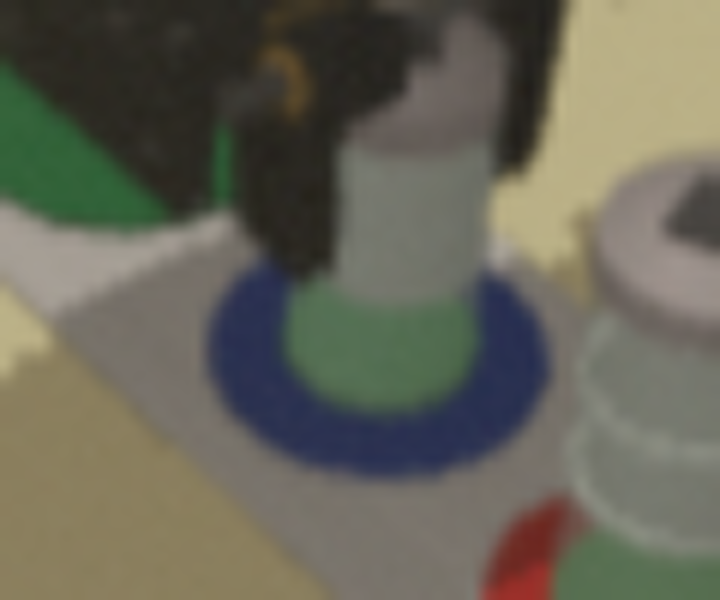

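The base disc is centred on the blue mat within about 1 mm (crop x 284–480 against 208–550). Set down, release and back away.

{"name": "drive_tool", "arguments": {"rows": [{"slide": [0,0,1],"twist": [0,0,0],"grip": -0.4},{"slide": [0,0,2],"twist": [0,0,0],"grip": -0.4},{"slide": [0,0,3],"twist": [0,0,0],"grip": -0.4},{"slide": [0,0,4],"twist": [0,0,0],"grip": -0.4},{"slide": [0,0,4],"twist": [0,0,0],"grip": -0.4}]}}

```text
time: 20.95
ee_pos: [0.6161, 0.024, 0.0519]
eef_rot: [0.0, 0.684, 0.73, 0.0]
ft_force: [-1.2, -0.1, -0.4]
grip_width: 0.0415
```

{"name": "drive_tool", "arguments": {"rows": [{"slide": [0,0,0],"twist": [0,0,0],"grip": -0.02},{"slide": [0,0,0],"twist": [0,0,0],"grip": 0.2},{"slide": [0,0,0],"twist": [0,0,0],"grip": 0.6},{"slide": [0,0,0],"twist": [0,0,0],"grip": 1},{"slide": [0,0,0],"twist": [0,0,0],"grip": 1},{"slide": [0,0,0],"twist": [0,0,0],"grip": 1}]}}

```text
time: 21.7
ee_pos: [0.6161, 0.024, 0.0517]
eef_rot: [0.0, 0.684, 0.73, -0.0]
ft_force: [0.3, -1.1, 0.8]
grip_width: 0.0877
```

{"name": "drive_tool", "arguments": {"rows": [{"slide": [0,0,-15],"twist": [0,0,0],"grip": 1},{"slide": [0,0,-45],"twist": [0,0,0],"grip": 1},{"slide": [0,0,-80],"twist": [0,0,0],"grip": 1},{"slide": [0,0,-85],"twist": [0,0,0],"grip": 1},{"slide": [0,-50,-85],"twist": [0,0,0],"grip": 1},{"slide": [0,-100,-85],"twist": [0,0,0],"grip": 1},{"slide": [0,-150,-85],"twist": [0,0,0],"grip": 1},{"slide": [0,-190,-85],"twist": [0,0,0],"grip": 1}]}}

```text
time: 22.7
ee_pos: [0.424, 0.0115, 0.1365]
eef_rot: [-0.001, 0.684, 0.73, -0.0]
ft_force: [0.3, 0.1, 0.8]
grip_width: 0.0887
```

{"name": "drive_tool", "arguments": {"rows": [{"slide": [-50,0,0],"twist": [0,0,0],"grip": 1},{"slide": [-100,0,0],"twist": [0,0,0],"grip": 1},{"slide": [-150,0,0],"twist": [0,0,0],"grip": 1},{"slide": [-200,0,0],"twist": [0,0,0],"grip": 1},{"slide": [-250,0,0],"twist": [0,0,0],"grip": 1},{"slide": [-290,0,0],"twist": [0,0,0],"grip": 1},{"slide": [-317,0,0],"twist": [0,0,0],"grip": 1},{"slide": [-317,0,0],"twist": [0,0,0],"grip": 1}]}}

```text
time: 23.7
ee_pos: [0.4463, -0.3067, 0.1366]
eef_rot: [0.0, 0.685, 0.729, -0.0]
ft_force: [0.5, 0.8, -0.3]
grip_width: 0.0881
```

```bash
python3 - <<'E'
from h import *
s=camera("side"); st=get_state(); print(st["ee_pos"],st["eef_rot"],proj(s,st["ee_pos"]))
cv2.imwrite("pics/c9.png",cv2.resize(s["img"][150:350,250:450],(600,600),interpolation=cv2.INTER_CUBIC)[:,:,::-1])
E
```

```text
[ 0.44654378 -0.30476399  0.13640591] [-4.07354343e-04  6.84269251e-01  7.29229332e-01 -8.85589545e-05] (np.float64(346.2547268447906), np.float64(283.508989878401))
```

View pics/c9.png

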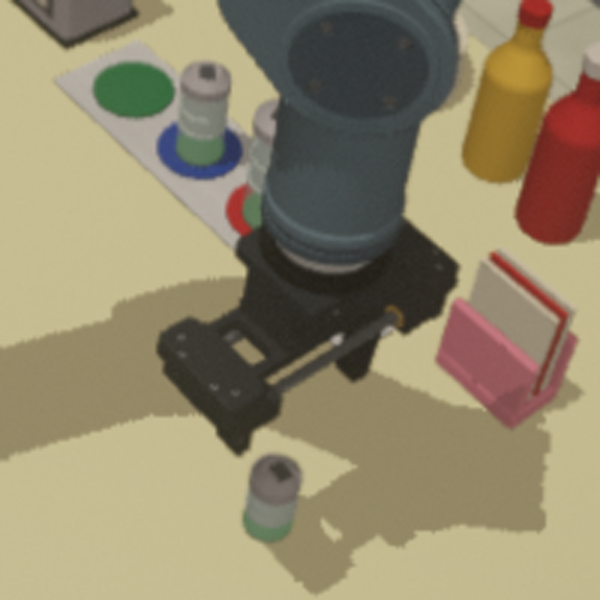

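The crop shows the gripper over the last pourer at crop (270,500), with blue and red already filled. Next: descend and grip.

{"name": "drive_tool", "arguments": {"rows": [{"slide": [0,0,35],"twist": [0,0,0],"grip": 1},{"slide": [0,0,65],"twist": [0,0,0],"grip": 1},{"slide": [0,0,90],"twist": [0,0,0],"grip": 1},{"slide": [0,0,108],"twist": [0,0,0],"grip": 1},{"slide": [0,0,114],"twist": [0,0,0],"grip": 1},{"slide": [0,0,114],"twist": [0,0,0],"grip": 1}]}}

```text
time: 24.5
ee_pos: [0.4472, -0.3044, 0.0229]
eef_rot: [-0.0, 0.684, 0.73, 0.0]
ft_force: [-0.0, 0.2, -0.5]
grip_width: 0.0882
```

{"name": "drive_tool", "arguments": {"rows": [{"slide": [0,0,0],"twist": [0,0,0],"grip": 0.2},{"slide": [0,0,0],"twist": [0,0,0],"grip": 0.1},{"slide": [0,0,0],"twist": [0,0,0],"grip": 0.0},{"slide": [0,0,0],"twist": [0,0,0],"grip": -0.1},{"slide": [0,0,0],"twist": [0,0,0],"grip": -0.2},{"slide": [0,0,0],"twist": [0,0,0],"grip": -0.3},{"slide": [0,0,0],"twist": [0,0,0],"grip": -0.5},{"slide": [0,0,0],"twist": [0,0,0],"grip": -0.5}], "force": 12}}

```text
time: 25.5
ee_pos: [0.4469, -0.3047, 0.0227]
eef_rot: [-0.0, 0.684, 0.73, -0.0]
ft_force: [-0.6, -0.3, 1.3]
grip_width: 0.0357
```

The grip width is 35.7 mm, matching 36 mm. Next: carry it to the green mat, passing in front of the row.

{"name": "drive_tool", "arguments": {"rows": [{"slide": [0,0,-8],"twist": [0,0,0],"grip": -0.5},{"slide": [0,0,-30],"twist": [0,0,0],"grip": -0.5},{"slide": [0,0,-60],"twist": [0,0,0],"grip": -0.5},{"slide": [0,0,-85],"twist": [0,0,0],"grip": -0.5},{"slide": [0,0,-100],"twist": [0,0,0],"grip": -0.5},{"slide": [20,0,-100],"twist": [0,0,0],"grip": -0.5},{"slide": [55,0,-100],"twist": [0,0,0],"grip": -0.5},{"slide": [95,0,-100],"twist": [0,0,0],"grip": -0.5}]}}

```text
time: 26.5
ee_pos: [0.4399, -0.2074, 0.1217]
eef_rot: [-0.001, 0.684, 0.73, -0.0]
ft_force: [0.6, 0.5, -0.7]
grip_width: 0.0355
```

{"name": "drive_tool", "arguments": {"rows": [{"slide": [40,0,0],"twist": [0,0,0],"grip": -0.5},{"slide": [80,0,0],"twist": [0,0,0],"grip": -0.5},{"slide": [120,0,0],"twist": [0,0,0],"grip": -0.5},{"slide": [160,0,0],"twist": [0,0,0],"grip": -0.5},{"slide": [200,5,0],"twist": [0,0,0],"grip": -0.5},{"slide": [240,20,0],"twist": [0,0,0],"grip": -0.5},{"slide": [275,45,0],"twist": [0,0,0],"grip": -0.5},{"slide": [300,75,0],"twist": [0,0,0],"grip": -0.5}]}}

```text
time: 27.5
ee_pos: [0.4945, 0.0975, 0.1216]
eef_rot: [-0.001, 0.683, 0.731, -0.001]
ft_force: [0.4, -0.3, -0.8]
grip_width: 0.0354
```

{"name": "drive_tool", "arguments": {"rows": [{"slide": [12,35,0],"twist": [0,0,0],"grip": -0.5},{"slide": [17,70,0],"twist": [0,0,0],"grip": -0.5},{"slide": [17,100,0],"twist": [0,0,0],"grip": -0.5},{"slide": [17,115,15],"twist": [0,0,0],"grip": -0.5},{"slide": [17,115,40],"twist": [0,0,0],"grip": -0.5},{"slide": [17,115,65],"twist": [0,0,0],"grip": -0.5},{"slide": [17,115,82],"twist": [0,0,0],"grip": -0.5},{"slide": [17,115,86],"twist": [0,0,0],"grip": -0.5}]}}

```text
time: 28.5
ee_pos: [0.6083, 0.1193, 0.0351]
eef_rot: [-0.001, 0.684, 0.73, -0.001]
ft_force: [-0.0, 0.1, -1.0]
grip_width: 0.0357
```

```bash
python3 - <<'E'
from h import *
s=camera("side"); st=get_state(); print(st["ee_pos"],st["grip_width"])
cv2.imwrite("pics/c10.png",cv2.resize(s["img"][150:200,265:325],(720,600),interpolation=cv2.INTER_CUBIC)[:,:,::-1])
E
```

```text
[0.608886   0.11910696 0.03561639] 0.03554330471270885
```

View pics/c10.png

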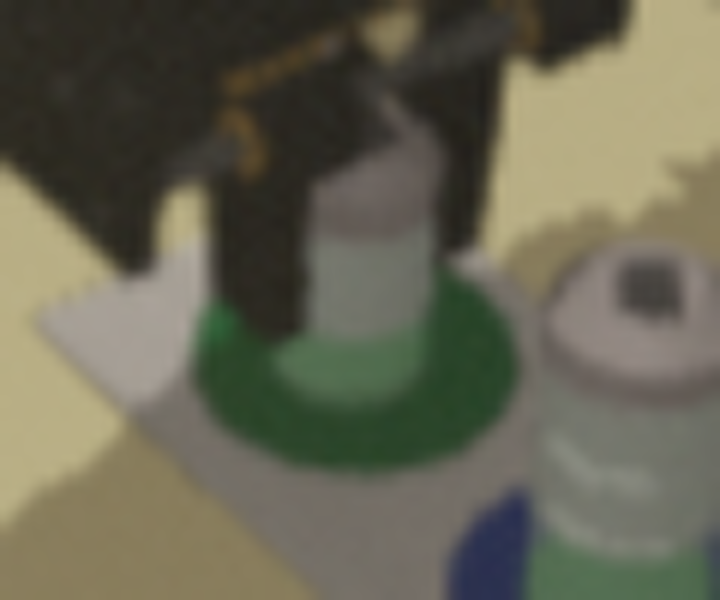

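The base disc (crop x 272–425) is about 3 mm off the centre of the green mat (x 196–520). I'll shift it 3 mm forward while lowering.

{"name": "drive_tool", "arguments": {"rows": [{"slide": [0,3,0],"twist": [0,0,0],"grip": -0.5},{"slide": [0,3,1],"twist": [0,0,0],"grip": -0.5},{"slide": [0,3,2],"twist": [0,0,0],"grip": -0.5},{"slide": [0,3,3],"twist": [0,0,0],"grip": -0.5},{"slide": [0,3,4],"twist": [0,0,0],"grip": -0.5},{"slide": [0,3,4],"twist": [0,0,0],"grip": -0.5}]}}

```text
time: 29.3
ee_pos: [0.6129, 0.119, 0.0327]
eef_rot: [-0.0, 0.684, 0.73, 0.0]
ft_force: [-0.0, -0.2, 0.5]
grip_width: 0.0355
```

{"name": "drive_tool", "arguments": {"rows": [{"slide": [0,0,0],"twist": [0,0,0],"grip": -0.15},{"slide": [0,0,0],"twist": [0,0,0],"grip": 0.1},{"slide": [0,0,0],"twist": [0,0,0],"grip": 0.6},{"slide": [0,0,0],"twist": [0,0,0],"grip": 1},{"slide": [0,0,0],"twist": [0,0,0],"grip": 1},{"slide": [0,0,0],"twist": [0,0,0],"grip": 1}]}}

```text
time: 30.05
ee_pos: [0.6129, 0.1189, 0.0327]
eef_rot: [0.0, 0.684, 0.73, -0.0]
ft_force: [-0.8, -0.1, 0.3]
grip_width: 0.0853
```

{"name": "drive_tool", "arguments": {"rows": [{"slide": [0,0,-15],"twist": [0,0,0],"grip": 1},{"slide": [0,0,-50],"twist": [0,0,0],"grip": 1},{"slide": [0,0,-100],"twist": [0,0,0],"grip": 1},{"slide": [0,0,-150],"twist": [0,0,0],"grip": 1},{"slide": [0,-50,-170],"twist": [0,0,0],"grip": 1},{"slide": [0,-100,-170],"twist": [0,0,0],"grip": 1},{"slide": [30,-150,-170],"twist": [0,0,0],"grip": 1},{"slide": [60,-170,-170],"twist": [0,0,0],"grip": 1}]}}

```text
time: 31.05
ee_pos: [0.4368, 0.1678, 0.2035]
eef_rot: [-0.001, 0.684, 0.729, 0.0]
ft_force: [1.1, 1.3, 0.7]
grip_width: 0.0883
```

{"name": "drive_tool", "arguments": {"rows": [{"slide": [0,0,0],"twist": [0,0,0],"grip": 1},{"slide": [0,0,0],"twist": [0,0,0],"grip": 1},{"slide": [0,0,0],"twist": [0,0,0],"grip": 1},{"slide": [0,0,0],"twist": [0,0,0],"grip": 1}]}}

```text
time: 31.55
ee_pos: [0.44, 0.167, 0.2027]
eef_rot: [0.0, 0.684, 0.729, -0.0]
ft_force: [-0.1, -0.4, 0.3]
grip_width: 0.088
```

```bash
python3 - <<'E'
from h import *
s=camera("side"); t=camera("top"); st=get_state(); print(st["time"],st["ee_pos"],st["ft_force"])
out=np.zeros((600,800,3),np.uint8)
out[:,:480]=cv2.resize(s["img"][110:285,265:405],(480,600),interpolation=cv2.INTER_CUBIC)
out[:240,480:]=cv2.resize(t["img"][120:270,140:340],(320,240),interpolation=cv2.INTER_CUBIC)
out[240:,480:]=cv2.resize(t["img"][120:210,200:380],(320,360),interpolation=cv2.INTER_CUBIC)
cv2.imwrite("pics/c11.png",out[:,:,::-1])
E
```

```text
31.65 [0.4396876  0.16723828 0.20266296] [ 0.23748818 -0.00197405  1.18659982]
```

View pics/c11.png

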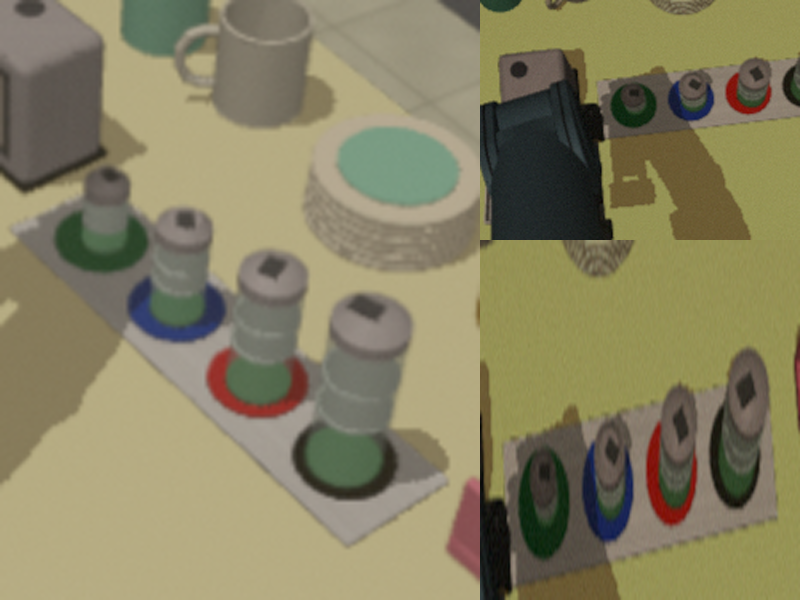

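The side view shows all four pourers upright and centred, stepping down from the black mat to the green one, and the arm is clear. Hand in.

```bash
python3 -c "
from h import *
print(finish_job())"
```

```text
the job is handed in; nothing more can be done
None
```

All four pourers now stand upright on the mats. The 148 is on black, next to the pink menu holder, then the 120 on red, the 95 on blue and the 70 on green at the napkin dispenser's end. Each was lowered to contact before release, and I handed the job in with the robot clock at about 32 s of the 128 s allowed.

- **Centring:** The close side views before each release put every base within about 3 mm of its mat centre. I corrected the 148 by 2 mm and the 70 by 3 mm while lowering them. The final pictures from both cameras show all four upright and centred, with the arm clear of them.
- **Grip widths:** These read 53.9, 47.8, 41.5 and 35.7 mm, matching the four diameters.
- **Disagreement:** The two cameras placed the mats about 7–8 mm apart, well beyond the stated 2 mm. I therefore centred each pourer by comparing it with its mat in the same picture.
- **Not checked:** I did not measure the coin tray at the end, because the arm hid it from the top camera. I noticed no contact with it at any point.

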